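# Pass the right seat spacer through the go / no-go gauge

## Task

Three turned aluminium seat spacers stand on the bench; they differ only in thickness. Pick the one that goes into the wide upper (go) gap of the stepped dark steel gauge but is stopped by the narrow lower (no-go) gap: lower it upright into the gauge until it rests on the step, then lift it out and stand it upright in the wooden tray on the same board. Leave the other two spacers standing where they are.

Things in the scene. Friction and masses are not known exactly. Their poses are not given: they have to be found in the camera images.
- spacer_a: Plain aluminium cylinder, 20 mm in diameter, 80 mm tall, about 0.07 kg, with a small dark bore on its top, standing upright. Origin: centre of its underside; z up along its axis.
- spacer_b: Plain aluminium cylinder, 40 mm in diameter, 80 mm tall, about 0.26 kg, with a small dark bore on its top, standing upright. Origin: centre of its underside; z up along its axis.
- spacer_c: Plain aluminium cylinder, 60 mm in diameter, 80 mm tall, about 0.55 kg, with a small dark bore on its top, standing upright. Origin: centre of its underside; z up along its axis.
- gauge_board: Fixed plywood board, 160 (x) by 310 (y) by 12 mm; origin: centre of its underside, z up. Dark steel gauge at y = -85 mm: two jaws, 80 mm long in x, 100 over both in y, top z = 72; slot along x, open above: upper (go) gap 52 wide, down to a step at z = 42; lower (no-go) gap 26 wide, on down to z = 12. Wooden tray at y = +83 mm: 130 mm square, walls 4 mm, rim z = 40, inner floor z = 16.

How it is judged:
On the way:
1. the spacer that fits stands upright in the go gap and rests on the no-go step (x of spacer_b in the frame of gauge_board between -0.035 and 0.035 m and y of spacer_b in the frame of gauge_board between -0.097 and -0.073 m and z of spacer_b in the frame of gauge_board between 0.036 and 0.049 m and angle between spacer_b's own z axis and vertical below 0.2 rad and contact force between spacer_b and gauge_board above 0.3 N), for 0.2 s.
At the end, for the whole second after the job is handed in: The spacer that passes go and stops at no-go (40 mm) stands upright (within 10 degrees), at rest, on the floor of the wooden tray, after it has rested on the no-go step; the other two still stand within 20 mm of where they were (x of spacer_b in the frame of gauge_board between -0.05 and 0.05 m and y of spacer_b in the frame of gauge_board between 0.033 and 0.133 m and z of spacer_b in the frame of gauge_board below 0.022 m and angle between each of spacer_b, spacer_a, spacer_c's own z axis and vertical below 0.17 rad and linear speed of spacer_b below 0.02 m/s and distance of each of spacer_a, spacer_c from where it was at the start of the episode below 0.02 m); the robot touches nothing.
It fails at once if another spacer is moved by more than 20 mm or knocked over (distance of any of spacer_a, spacer_c from where it was at the start of the episode above 0.02 m or angle between any of spacer_a, spacer_c's own z axis and vertical above 0.3 rad).
It also fails if it takes over 48 s, if anything falls off the work surface, if the arm or the gripper's body presses on something with over 40 N, if the wrist force passes 120 N, or if a joint passes its speed limit or range.

## Robot

A 6-joint arm with a two-finger parallel gripper is mounted at the origin on the work surface. World frame = base frame: x ahead of the robot, y to its left, z up, the work surface at z = 0. Lengths are in m, angles in rad, forces in N, time in s.
With the tool pointing down it reaches from about 0.35 to 0.725 m from the base axis. Payload 6 kg.
Tool frame: the origin (TCP) lies midway between the tips of the shut fingers; the grasp point (between the pads) lies 19 mm behind it; z points along the fingers, y is the line along which they close (so a half turn about z gives the same grasp; the last joint's range is limited). The gripper opens to 85 mm and grips with 20 to 120 N. Pads are 22 mm wide; open, the fingers measure 114 mm over their backs; the gripper's body (76 mm by 85 mm) begins 54 mm behind the grasp point. The pads swing forward as they close: fully open they stand 13 mm farther back than shut.
Start: joints at [1.662, 0.04, 0.085, 0, -1.615, -0.334], TCP at [0.144, 0.582, 0.231] pointing down, gripper open.
Joint ranges: [-2.56, 2.56], [-1.29, 2.01], [-1.08, 1.49], [-3.29, 1.98], [-2.81, -0.18], [-2.99, 2.99]. Speed limits (rad/s): [2.57, 2.57, 3.01, 3.14, 3.14, 3.14].

## Interface

Orientations are given as [roll, pitch, yaw] about the fixed x, y, z axes, in that order (R = Rz(yaw) Ry(pitch) Rx(roll)).
In Python, from station import r gives the robot as it stands. Calls block until the motion is done:
- r.move_ptp(position, orientation): joint-space move of the TCP to a pose.
- r.line_to(position, vel=0.15, attitude=None, f_stop=None): straight line of the TCP; attitude=None keeps the orientation; vel is the mean speed in m/s. With f_stop (N) it stops when the force on the tool has changed by that much, and returns True; else False.
- r.move_j(angles): joint-space move.
- r.let_go() and r.close_gripper(f_grip=None): open the fingers fully, or close them until they stop; f_grip is the grip in N (None keeps the last).
- r.sleep(seconds).
- r.ik(position, orientation): joint angles nearest the present ones, or None.
- r.read_state(): the state.
- r.snapshot(name): name is "scene" or "side" or "wrist"; returns the picture (384x512x3 uint8, blue, green, red); there is no depth.
- r.get_calibration(name): a dict with "vertical_fov" (degrees; the focal length in pixels is half the picture's height over the tangent of half this angle, whatever the lens; pixels are square), "cx", "cy" (the principal point, pixels), "R" (3x3) and "t" (3): a world point X has camera coordinates R X + t; the wrist camera has in their place "mount" (4x4, takes a point from camera to tool coordinates, whose origin is the TCP and whose axes are the flange's). Camera axes: x right, y down, z forward; pixel columns grow to the right and rows downward; lengths in m; the calibration is good to about 2 mm. A picture is of the moment at which its call begins: read the wrist's pose just before it. get_calibration takes no time and is no camera call.
A pose or a line that the arm cannot do raises r.IKError and nothing moves.
- r.job_done(): hands the job in; it is judged then, once.
The state is a dict: "time": time; "joint_positions": joint angles; "qvel": joint speeds; "joint_efforts": joint torques, N m; "tool_pos": TCP position; "orientation": TCP orientation; "ft_force": force on the tool from outside, world axes, zero at the start; "wrist_torque": the same for the moment, N m; "gripper_width": opening from 0.0 (shut) to 1.0 (fully open); "grip_force": force on a finger pad.
Only numpy, scipy, OpenCV 4.12 (cv2) and the standard library are available. Lean on these libraries where they do the work, as an engineer would, in place of code of your own. Each camera call takes 0.05 s, during which the arm holds its last target. There are 200 camera calls.

## Working session

There is one attempt and no reset: what is moved stays moved. The work goes in short steps, each a Python script; the robot and the scene stay as the last script left them, time stands still between calls to the robot, and variables do not carry over. Pictures are saved under pics/ and viewed, at most 10 in all, crops included, and the job is handed in when it is done.

```bash
ls; mkdir -p pics; python3 - <<'E'
from station import r
import cv2,numpy as np
np.set_printoptions(precision=4,suppress=True)
for n in ("scene","side","wrist"):
    im=r.snapshot(n); cv2.imwrite(f"pics/{n}0.png",im); c=r.get_calibration(n); print(n,c)
cv2.imwrite("pics/both0.png",cv2.resize(np.hstack([cv2.imread("pics/scene0.png"),cv2.imread("pics/side0.png")]),(800,300)))
s=r.read_state();print(s)
E
```

```text
pics
scene {'vertical_fov': 48.596548170136685, 'cx': 252.5623851478464, 'cy': 187.6961234008207, 'R': array([[-0.7853,  0.6189,  0.0151],
       [ 0.5115,  0.6624, -0.5474],
       [-0.3488, -0.4221, -0.8367]]), 't': array([ 0.4395, -0.2439,  1.0857])}
side {'vertical_fov': 54.61376446623753, 'cx': 259.4903401948675, 'cy': 193.45416098349213, 'R': array([[-0.8839, -0.4677,  0.0051],
       [-0.32  ,  0.5968, -0.7359],
       [ 0.3411, -0.652 , -0.6771]]), 't': array([0.4615, 0.201 , 0.5799])}
wrist {'vertical_fov': 69.09819251766041, 'cx': 258.867130706252, 'cy': 192.64515479651584, 'mount': array([[-0.    , -0.9657, -0.2598,  0.0661],
       [ 1.    , -0.0001,  0.0004, -0.0002],
       [-0.0005, -0.2598,  0.9657, -0.1422],
       [ 0.    ,  0.    ,  0.    ,  1.    ]])}
{'time': 0.15, 'joint_positions': array([ 1.6617,  0.0407,  0.084 , -0.0003, -1.6155, -0.3337]), 'qvel': array([-0.0012,  0.0005,  0.0012,  0.002 ,  0.001 , -0.0012]), 'joint_efforts': array([ -0.0023, -36.8612,  34.7688,   6.9362,  -0.0044,   0.    ]), 'tool_pos': array([0.1442, 0.5822, 0.2305]), 'orientation': array([ 3.1402, -0.0002, -0.2428]), 'ft_force': array([ 0.2296,  0.4044, -0.5949]), 'wrist_torque': array([-0.0692,  0.0085, -0.0686]), 'grip_force': 0.0, 'gripper_width': 1.0005687291764476}
```

View pics/scene0.png

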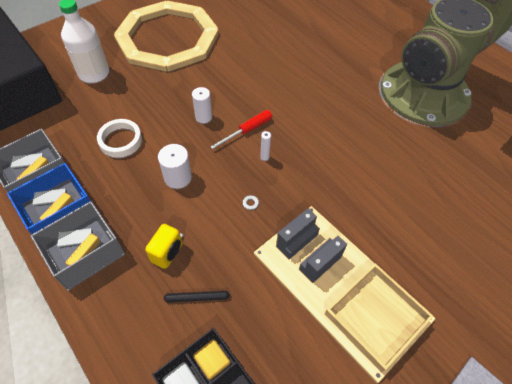

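View pics/side0.png

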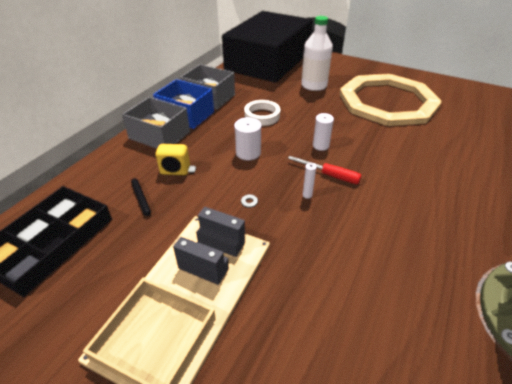

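The scene view shows b at (202,104), c at (175,167), a at (266,146) and the board from (257,252) to (432,320). In the side view b is at (323,132), c at (248,138) and a at (309,182), with the gauge at the board's far end. Next I'll enlarge the crops.

```bash
python3 - <<'E'
import cv2,numpy as np
a=cv2.imread("pics/scene0.png");b=cv2.imread("pics/side0.png")
f=lambda i,x,y,w,h,k:cv2.resize(i[y:y+h,x:x+w],(w*k,h*k),interpolation=cv2.INTER_CUBIC)
cv2.imwrite("pics/c1.png",np.hstack([f(a,245,200,195,180,4)]))
cv2.imwrite("pics/c2.png",f(b,75,195,200,189,3))
for n,i in (("scene",a),("side",b)):
    hsv=cv2.cvtColor(i,cv2.COLOR_BGR2HSV)
    m=((hsv[...,1]<60)&(hsv[...,2]>130)).astype(np.uint8)
    m=cv2.morphologyEx(m,cv2.MORPH_CLOSE,np.ones((5,5)))
    k,l,st,ce=cv2.connectedComponentsWithStats(m)
    for q in range(1,k):
        x,y,w,h,ar=st[q]
        if 100<ar<2500 and 70<x<340 and 70<y<220:
            p=i[y:y+int(h*.45),x:x+w].min(2).astype(float); g=l[y:y+int(h*.45),x:x+w]==q
            dk=np.clip(np.median(p[g])-15-p,0,None)*cv2.erode(g.astype(np.uint8),np.ones((3,3)),borderValue=0)
            yy,xx=np.mgrid[:p.shape[0],:p.shape[1]]
            print(n,st[q],(x+(xx*dk).sum()/dk.sum()).round(2),(y+(yy*dk).sum()/dk.sum()).round(2),dk.max())
E
```

```text
scene [192  87  19  36 564] 202.1 98.9 97.0
scene [ 96 119  45  39 910] 111.44 128.93 50.5
scene [211 130  31  19 103] nan nan 0.0
scene [261 131  10  30 252] 265.48 135.43 39.5
scene [ 158  144   31   45 1112] 175.48 156.38 106.0
scene [243 195  16  15 162] 249.84 198.0 8.5
side [176  95  20  13 141] 181.91 97.47 49.5
side [ 234  100   47   60 1580] 262.56 111.84 164.0
side [152 113  19  11 107] nan nan 0.0
side [313 113  21  37 589] 323.91 125.23 52.0
side [289 156  33  42 429] 311.7 169.66 29.0
side [241 194  17  13 171] nan nan 0.0
side [174 219  24  27 302] 195.71 221.0 17.0<stdin>:17: RuntimeWarning: invalid value encountered in scalar divide
```

View pics/c1.png

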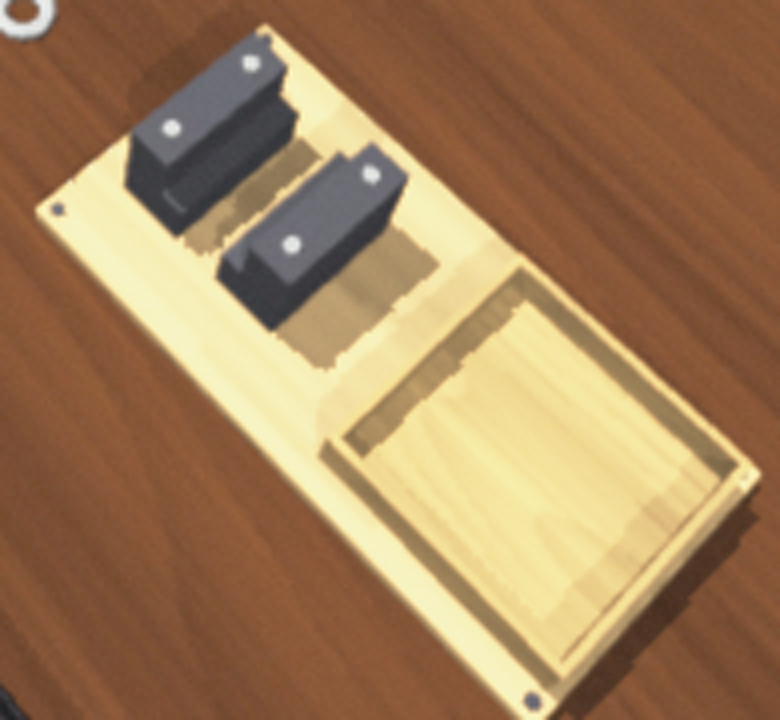

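View pics/c2.png

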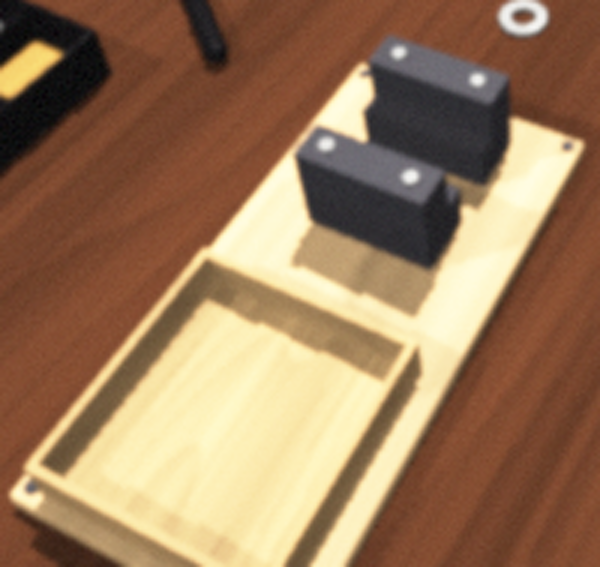

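The crops show four bright screw dots on the jaw tops and the tray rim corners, so I can triangulate those and the spacer bores.

```bash
cat > h.py <<'E'
from station import r
import cv2,numpy as np
np.set_printoptions(precision=4,suppress=True)
def cam(n):
    c=r.get_calibration(n); f=192/np.tan(np.radians(c["vertical_fov"]/2))
    if n=="wrist": return c,f
    return np.array([[f,0,c["cx"]],[0,f,c["cy"]],[0,0,1]])@np.c_[c["R"],c["t"]]
def tri(Ps,uvs):
    A=np.vstack([np.array([u*P[2]-P[0],v*P[2]-P[1]]) for P,(u,v) in zip(Ps,uvs)])
    X=np.linalg.svd(A)[2][-1]; X=X[:3]/X[3]
    e=[np.linalg.norm((P@np.r_[X,1])[:2]/(P@np.r_[X,1])[2]-uv) for P,uv in zip(Ps,uvs)]
    return X,max(e)
def blob(im,u,v,k=3,dark=False):
    u,v=int(round(u)),int(round(v)); w=im[v-k:v+k+1,u-k:u+k+1].astype(float).mean(2)
    if dark: w=255-w
    w=np.clip(w-(w.max()+np.median(w))/2,0,None); yy,xx=np.mgrid[-k:k+1,-k:k+1]
    return np.array([u+(xx*w).sum()/w.sum(),v+(yy*w).sum()/w.sum()])
E
cat > m.py <<'E'
from h import *
a=cv2.imread("pics/scene0.png");b=cv2.imread("pics/side0.png")
P=[cam("scene"),cam("side")]
ca=lambda u,v:np.array([(u+.5)/4-.5+245,(v+.5)/4-.5+200]); cb=lambda u,v:np.array([(u+.5)/3-.5+75,(v+.5)/3-.5+195])
D=[]
for s,t in [((172,128),(399,52)),((251,63),(478,79)),((291,244),(326,144)),((371,174),(410,176))]:
    X,e=tri(P,[blob(a,*ca(*s)),blob(b,*cb(*t))]); D.append(X); print("dot",X,e)
D=np.array(D); g=D.mean(0); d=D[0]+D[2]-D[1]-D[3]; ax=np.arctan2(d[1],d[0])
d=D[2]+D[3]-D[0]-D[1]; ay=np.arctan2(d[1],d[0])-np.pi/2
print("gauge",g,"yaw from x,y",ax,ay)
T=[]
for s,t in [((520,262),(418,348)),((325,443),(207,253)),((556,672),(33,470))]:
    X,e=tri(P,[ca(*s),cb(*t)]);T.append(X);print("tray rim",X,e)
print("tray centre",(T[0]+T[2])/2)
# expected tray centre from gauge
print("tray exp",g[:2]+.168*np.array([-np.sin(ay),np.cos(ay)]))
for n,s,t in [("a",(265.5,134.5),(311,167)),("b",(201.5,91.5),(324.5,117)),("c",(174,154),(246,124))]:
    best=[]
    for im,(u,v) in ((a,s),(b,t)):
        w=cv2.GaussianBlur(im,(0,0),.7).astype(float).mean(2); bh=cv2.morphologyEx(w,cv2.MORPH_BLACKHAT,np.ones((5,5)))
        k=5;y0,x0=int(v)-k,int(u)-k; j=np.unravel_index(bh[y0:y0+2*k+1,x0:x0+2*k+1].argmax(),(2*k+1,)*2)
        best.append(blob(im,x0+j[1],y0+j[0],2,True))
    X,e=tri(P,best);print(n,best,X,e,np.hypot(*X[:2]))
z=lambda i,u,v:cv2.resize(i[v-35:v+35,u-35:u+35],(350,350),interpolation=cv2.INTER_CUBIC)
cv2.imwrite("pics/c3.png",np.hstack([z(a,202,105),z(b,320,140)]))
E
python3 m.py
```

```text
dot [0.5671 0.1112 0.0724] 0.14823112511895378
dot [0.5153 0.1081 0.0724] 0.06540847975755681
dot [0.5628 0.1873 0.0722] 0.12375076403924262
dot [0.5109 0.1842 0.0719] 0.22770429333910047
gauge [0.539  0.1477 0.0722] yaw from x,y 0.06067984098630237 0.05729366242226552
tray rim [0.4684 0.2492 0.0326] 0.8731029588046519
tray rim [0.5985 0.2548 0.0322] 0.7023512478918407
tray rim [0.5896 0.3819 0.0325] 0.2409468375209248
tray centre [0.529  0.3156 0.0326]
tray exp [0.5294 0.3154]
a [array([265.7384, 134.3211]), array([310.6431, 165.2094])] [ 0.4552 -0.0895  0.0784] 0.3105143846722615 0.46389670334237904
b [array([200.3806,  92.766 ]), array([324.3846, 117.1319])] [ 0.4954 -0.2743  0.0787] 0.19507853229345126 0.5662841070693032
c [array([172.3301, 154.6252]), array([247.4733, 124.    ])] [ 0.6404 -0.1635  0.0782] 0.07434022572128011 0.660885875604685
```

View pics/c3.png

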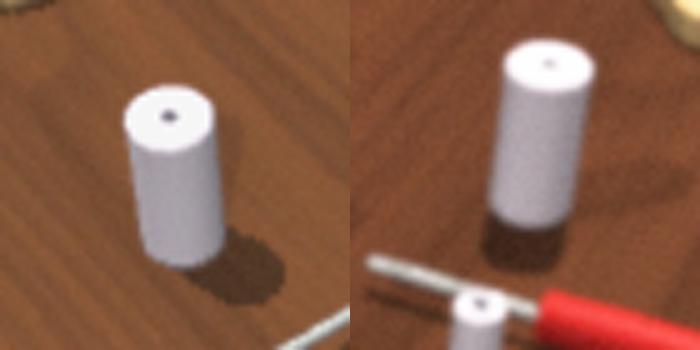

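The numbers agree with each other: bores at z≈0.079, jaw tops at 0.072, and the tray centre within 0.5 mm of what the gauge predicts. The tray rim reads 7 mm low because I picked its corners by eye, so I'll lower onto the tray floor with a force stop. I'll move above b and check it with the wrist camera.

```bash
python3 - <<'E'
from h import *
from scipy.spatial.transform import Rotation as Ro
b=np.array([.4954,-.2743])
for yaw in (np.pi/2,-np.pi/2,0,np.pi/4,-np.pi/4):print(yaw,r.ik([*b,.22],[np.pi,0,yaw]),r.ik([.539,.148,.2],[np.pi,0,yaw+.058]))
r.move_ptp([*b,.22],[np.pi,0,-np.pi/2+.058] if r.ik([*b,.22],[np.pi,0,-np.pi/2+.058]) is not None else [np.pi,0,np.pi/2+.058])
s=r.read_state(); im=r.snapshot("wrist"); cv2.imwrite("pics/w1.png",im)
c,f=cam("wrist"); R=Ro.from_euler("xyz",s["orientation"]).as_matrix(); M=c["mount"]
o=R@M[:3,3]+s["tool_pos"]; Rc=R@M[:3,:3]
p=Rc.T@(np.r_[b,.08]-o); print("expected px",f*p[0]/p[2]+c["cx"],f*p[1]/p[2]+c["cy"],s["time"],s["tool_pos"],s["orientation"])
u,v=f*p[0]/p[2]+c["cx"],f*p[1]/p[2]+c["cy"]
w=cv2.GaussianBlur(im,(0,0),1).astype(float).mean(2); bh=cv2.morphologyEx(w,cv2.MORPH_BLACKHAT,np.ones((17,17)))
k=15;y0,x0=int(v)-k,int(u)-k;j=np.unravel_index(bh[y0:y0+31,x0:x0+31].argmax(),(31,31));q=blob(im,x0+j[1],y0+j[0],6,True)
d=Rc@np.r_[(q[0]-c["cx"])/f,(q[1]-c["cy"])/f,1]; print(q,o+d*(.08-o[2])/d[2])
E
```

```text
1.5707963267948966 [-0.1513 -0.0504 -0.0259  0.     -1.5953 -2.9903] [ 0.6272 -0.0703 -0.0812  0.     -1.5599  2.5724]
-1.5707963267948966 [-0.1513 -0.0504 -0.0259  0.     -1.5953  0.1513] [ 0.6272 -0.0703 -0.0812  0.     -1.5599 -0.5692]
0 [-0.1513 -0.0504 -0.0259  0.     -1.5953  1.7221] [ 0.6272 -0.0703 -0.0812  0.     -1.5599  1.0016]
0.7853981633974483 [-0.1513 -0.0504 -0.0259  0.     -1.5953  2.5075] [ 0.6272 -0.0703 -0.0812  0.     -1.5599  1.787 ]
-0.7853981633974483 [-0.1513 -0.0504 -0.0259  0.     -1.5953  0.9367] [ 0.6272 -0.0703 -0.0812  0.     -1.5599  0.2162]
expected px 259.65162070023604 182.6745062372431 3.3833 [ 0.4957 -0.2738  0.22  ] [ 3.1416  0.0001 -1.5118]
[258.6625 185.0915] [ 0.4963 -0.2717  0.08  ]
```

View pics/w1.png

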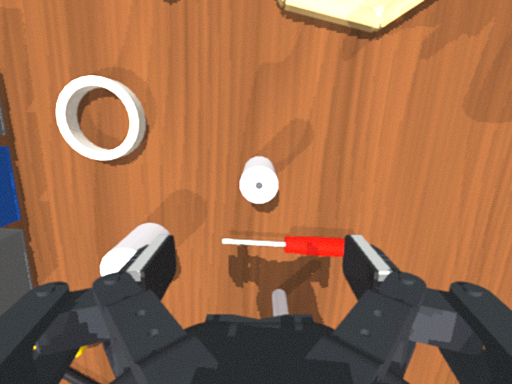

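The wrist view shows b's bore at (259,185), within 2.5 mm of the prediction, and the fingers straddle it clear of the screwdriver. Now I'll grasp it, lift, and check.

```bash
python3 - <<'E'
from h import *
x,y=.496,-.2724
print(r.line_to([x,y,.1],vel=.15), r.line_to([x,y,.036],vel=.08,f_stop=8))
r.close_gripper(40); s=r.read_state();print(s["time"],s["tool_pos"],s["gripper_width"],s["grip_force"])
r.line_to([x,y,.20],vel=.12); s=r.read_state();print(s["time"],s["tool_pos"],s["gripper_width"],s["grip_force"],s["ft_force"])
A=r.snapshot("scene");B=r.snapshot("side");cv2.imwrite("pics/scene1.png",A);cv2.imwrite("pics/side1.png",B)
# expected axis base pixel
for n in("scene","side"):
    p=cam(n)@[x,y,.164,1];print(n,p[:2]/p[2])
cv2.imwrite("pics/l1.png",cv2.resize(np.hstack([A,B]),(800,300)))
E
```

```text
False False
5.825 [ 0.4962 -0.2725  0.0364] 0.45355185601940184 40.81503348425031
7.3417 [ 0.4957 -0.2722  0.1989] 0.455676710655372 40.41929315775633 [ 0.2361  0.0152 -2.9587]
scene [197.0947  63.3178]
side [328.4883  83.5963]
```

View pics/l1.png

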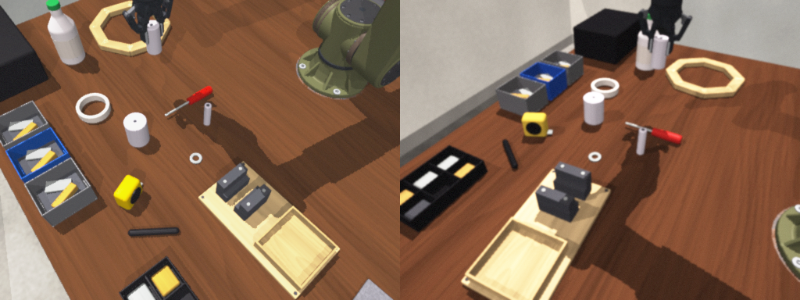

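b is held upright with a 2.7 N load, and the other two are undisturbed. Next is the gauge.

```bash
python3 - <<'E'
from h import *
x,y=.539,.1477
r.move_ptp([x,y,.2],[np.pi,0,-np.pi/2+.058])
r.line_to([x,y,.125],vel=.12)
h=r.line_to([x,y,.07],vel=.04,f_stop=6); s=r.read_state();print(h,s["time"],s["tool_pos"],s["ft_force"],s["wrist_torque"],s["orientation"])
r.sleep(.4); s=r.read_state();print(s["time"],s["tool_pos"],s["ft_force"],s["wrist_torque"],s["gripper_width"])
A=r.snapshot("scene");B=r.snapshot("side")
f=lambda i,u,v:cv2.resize(i[v-60:v+60,u-65:u+65],(390,360),interpolation=cv2.INTER_CUBIC)
cv2.imwrite("pics/g1.png",np.hstack([f(A,310,235),f(B,210,240)]))
E
```

```text
True 10.8333 [0.5389 0.1476 0.0784] [-0.3073  0.2586  4.3527] [ 0.0787  0.1791 -0.0176] [ 3.1411 -0.0006 -1.5126]
11.2333 [0.5389 0.1476 0.0784] [-0.0031 -0.5614  5.8128] [0.0984 0.0792 0.0171] 0.45600178222357346
```

View pics/g1.png

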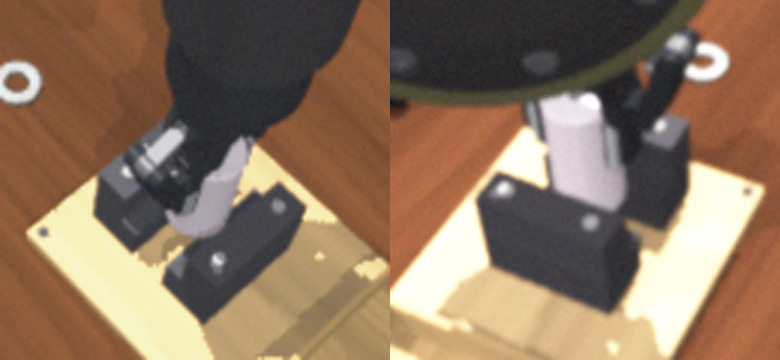

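It stopped at TCP z 0.0784, which puts the base at 0.042. Both views show b upright between the jaws and resting on the step. On to the tray.

```bash
python3 - <<'E'
from h import *
r.line_to([.539,.1477,.16],vel=.08)
x,y=.5292,.3155
r.line_to([x,y,.16],vel=.15)
r.line_to([x,y,.07],vel=.1)
h=r.line_to([x,y,.045],vel=.03,f_stop=5); s=r.read_state();print(h,s["time"],s["tool_pos"],s["ft_force"])
if h and abs(s["tool_pos"][2]-.052)<.004:
    r.let_go(); r.line_to([x,y,.2],vel=.12)
    r.move_ptp([.45,.0,.3],[np.pi,0,-np.pi/2]); s=r.read_state();print(s["time"])
    A=r.snapshot("scene");B=r.snapshot("side")
    cv2.imwrite("pics/e1.png",cv2.resize(np.hstack([A,B]),(800,300)))
E
```

```text
True 15.4417 [0.5291 0.3154 0.0524] [-0.4135  1.218   4.2221]
18.6417
```

View pics/e1.png

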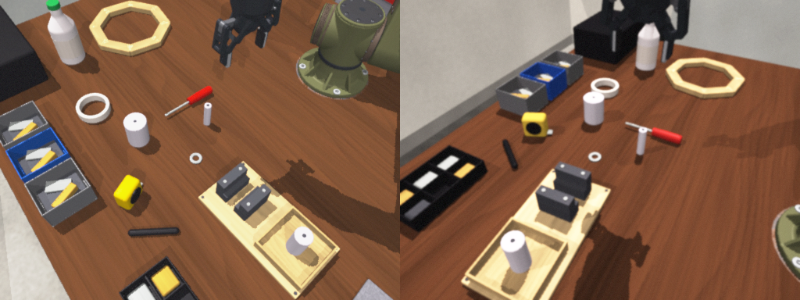

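b stands upright in the tray, a and c are where they were, and the gripper is clear.

```bash
python3 -c "
from station import r
print(r.job_done())"
```

```text
the job is handed in; nothing more can be done
None
```

I lowered spacer_b (40 mm) into the go gap until it rested on the no-go step, then stood it upright in the tray with a and c undisturbed, and handed the job in at about 19 s; no verdict came back.

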